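Cure the fly plaque on the lamp stand

ROBOT

A 6-joint arm with a two-finger parallel gripper is mounted at the origin on the work surface. World frame = base frame: x ahead of the robot, y to its left, z up, the work surface at z = 0. Lengths are in m, angles in rad, forces in N, time in s.
With the tool pointing down it reaches from about 0.35 to 0.775 m from the base axis. Payload 5.5 kg.
Tool frame: the origin (TCP) lies between the finger pads; the fingertips stand 8 mm ahead of it and the grasp point (between the pads) lies 11 mm behind it; z points along the fingers, y is the line along which they close (so a half turn about z gives the same grasp; the last joint's range is limited). The gripper opens to 85 mm and grips with 20 to 120 N. Pads are 22 mm wide; open, the fingers measure 114 mm over their backs; the gripper's body (76 mm by 85 mm) begins 54 mm behind the grasp point. The pads swing forward as they close: fully open they stand 13 mm farther back than shut.
Start: joints at [1.019, 0.313, 0.046, 1.304, 0, 1.431], TCP at [0.23, 0.527, 0.239] pointing down, gripper open.
Joint ranges: [-2.76, 2.76], [-0.86, 1.69], [-1.03, 1.26], [-2.2, 2.34], [-1.47, 1.5], [-3.14, 3.14]. Speed limits (rad/s): [2.57, 2.57, 3.14, 3.14, 3.14, 3.14].

INTERFACE

Orientations are given as a unit quaternion [w, x, y, z].
In Python, from workcell import env gives the robot as it stands.
- The arm moves only by the tool move_arm, never from a script. Its argument "moves" is one flat list of numbers, 5 for each row, row after row: the shift along the world's x, y, z in m, then the turn about the world's z in rad, then the finger opening in m, from 0 to 0.0854. A call has 1 to 12 rows; each row is the pose to reach, as a shift and turn from the pose commanded when the call began; what a row does not reach only later rows make up. A row lasts 1/12 s, in which the tool goes at most 41.7 mm and 7.16 degrees, less where a joint would pass 70% of its speed; a pose out of reach is approached as far as the arm can. A call with a gripper value outside its range is refused whole. The fingers move at their own pace and stop on an object; "newtons" is the grip in N (left out, the last holds). Time passes only in rows, so rows that repeat a pose let the fingers close. It gives the time, the measured TCP pose, the force, the opening and the grip force at its end, in the units of the state.
- env.get_state(): the state, without advancing time (a new reading comes with each control period).
- env.read_camera(name): name is "scene" or "top" or "wrist"; returns a dict with "pixels" (400x640x3 uint8, red, green, blue), "camera_matrix" (3x3 intrinsics, pixels), "rvec" (rotation vector, rad) and "tvec" (3), from world to camera coordinates, as OpenCV has them. Camera axes: x right, y down, z forward; pixel columns grow to the right and rows downward; lengths in m; the calibration is good to about 2 mm. A picture is of the moment at which its call begins. There is no depth.
- env.hand_in(): hands the job in; it is judged then, once.
The state is a dict: "clock": time; "joint_pos": joint angles; "qvel": joint speeds; "tau": joint torques, N m; "tcp_pos": TCP position; "orientation": TCP orientation; "wrist_force": force on the tool from outside, world axes, zero at the start; "ft_torque": the same for the moment, N m; "finger_gap": finger opening in m; "grip_force": force on a finger pad.
Only numpy, scipy, OpenCV 4.12 (cv2) and the standard library are available. Lean on these libraries where they do the work, as an engineer would, in place of code of your own. Each camera call takes 0.05 s, during which the arm holds its last target. There are 200 camera calls.

TASK

Lay the orange fly plaque flat, fly side up, lengthwise and centred on the narrow sloping bed of the curing stand, and push it down the slope against the yellow stop so that the red sprung plunger is fully in; hold it pressed there steadily for about three seconds so that the resin cures. Then let go and leave the plaque lying on the bed near the stop. Do not bump the lamp, and leave the blue plaque, bottle, spool and tumbler where they are.

Things in the scene. Friction and masses are not known exactly. Their poses are not given: they have to be found in the camera images.
- plaque: The orange plaque to cure: a block 120 (x) x 56 (y) x 24 (z) mm, about 0.17 kg, a white panel with three flies on top (looks only, under 6 mm high). It starts flat on the table. Origin: centre of its underside; z out of its top. Its ends are alike: either may point down the slope. Grip it across its 56 mm width.
- bed: Sloping aluminium bed of the stand, 36 mm wide (narrower than the plaque), 132 mm long, 35 degrees, low end roughly towards the robot's right (-y). Origin: middle of its surface at the stop's face, 60 mm above the table. x up the slope, y across, z out of the surface. The yellow stop at x = 0 is 20 mm high. Plaque home against it: its origin at x 60, y 0, z 0 mm here.
- plunger (a joint): Red sprung pin, 12 mm across, sticking out of the middle of the stop, 10 mm above the bed. 0 = out (8 mm proud of the stop), 0.008 m = fully in, flush with the stop. Takes 2 N to start, 4.4 N fully in: the plaque's weight alone does not press it. On release it may push the plaque back up the slope by up to 8 mm.
- lamp: Curing lamp fixed over the bed: black head 48 mm across, 42 mm high, on an arm from a post (95 mm beyond it, beyond the bed's high end; top 380 mm above the table). Origin: centre of the head's lower face, 250 mm straight above mid-bed. x level, towards the high end; z up. The head faces square to the bed: a gripper square to the bed clears it, an upright one hits it.
- cured_plaque: Bystander: a blue plaque, same size and shape as the orange one, lying flat. Origin: centre of its underside.
- resin: Bystander: an amber bottle with a white cap, 40 mm across, 85 mm high, standing. Origin: centre of its underside.
- spool: Bystander: a red thread spool, 42 mm across, 50 mm high, standing. Origin: centre of its underside.
- tumbler: Bystander: an empty glass tumbler, 72 mm across at the rim, 100 mm high, standing. Origin: centre of its underside.
- stand: The fixed stand that carries bed and lamp: a dark steel base plate 210 x 90 x 14 mm on the table with two struts under the bed. Origin: on the table, 60 mm horizontally from the stop towards the high end; x level, towards the high end; z up.
Mind the look-alikes: they are no part of the job. What is shaped like the plaque but green is not meant.

How it is judged:
By the outcome, as a careful person would: the job done as asked, in the order asked, and still so for the second after the job is handed in, with the robot touching nothing.
It also fails if it takes over 45 s, if anything falls off the work surface, if the arm or the gripper's body presses on something with over 40 N, if the wrist force passes 120 N, or if a joint passes its speed limit or range.

## Working session

There is one attempt and no reset: what is moved stays moved. The work goes in short steps, Python scripts to look and compute and a tool call to move; the robot and the scene stay as the last step left them, time stands still between calls to the robot, and variables do not carry over. Pictures are saved under pics/ and viewed, at most 10 in all, crops included, and the job is handed in when it is done.

Besides the shell and the picture viewer there is one more tool, called after ">>>" by a JSON object that holds its "method" and its "body". move_arm: Moves the arm, as the interface text tells. Its arguments: {"type":"object","properties":{"moves":{"type":"array"},"newtons":{"type":"number"}},"required":["moves"]}

```bash
mkdir -p pics; ls
cat > h.py <<'E'
import numpy as np, cv2
from workcell import env
def cam(n, save=None):
    d=env.read_camera(n)
    if save: cv2.imwrite(f'pics/{save}.png', d['pixels'][:,:,::-1])
    return d
def ray(d,px):
    R=cv2.Rodrigues(np.array(d['rvec'],float))[0]; t=np.array(d['tvec'],float).ravel()
    v=R.T@np.linalg.inv(d['camera_matrix'])@np.array([px[0],px[1],1.])
    return -R.T@t, v/np.linalg.norm(v)
def plane(d,px,z):
    c,v=ray(d,px); return c+v*(z-c[2])/v[2]
def tri(obs):
    A=np.zeros((3,3));b=np.zeros(3);L=[]
    for d,p in obs:
        c,v=ray(d,p);M=np.eye(3)-np.outer(v,v);A+=M;b+=M@c;L.append((c,v))
    x=np.linalg.solve(A,b); return x,[np.linalg.norm(np.cross(v,x-c)) for c,v in L]
def proj(d,X):
    return cv2.projectPoints(np.array(X,float).reshape(-1,3),np.array(d['rvec'],float),np.array(d['tvec'],float),d['camera_matrix'],None)[0].reshape(-1,2)
E
python3 - <<'E'
from h import *
s=env.get_state();print({k:np.round(v,3) for k,v in s.items()})
a=cam('scene','s0');b=cam('top','t0');c=cam('wrist','w0')
for d in(a,b,c):print(np.round(ray(d,(320,200)),3))
E
```

```text
pics
{'clock': np.float64(0.0), 'joint_pos': array([ 1.019,  0.314,  0.045,  1.304, -0.   ,  1.431]), 'qvel': array([ 0.   , -0.001, -0.001, -0.   ,  0.001,  0.   ]), 'tau': array([ 3.0000e-03, -4.8063e+01,  2.9853e+01,  1.9000e-02, -0.0000e+00,
       -0.0000e+00]), 'tcp_pos': array([0.23 , 0.526, 0.238]), 'orientation': array([-0.   ,  0.204,  0.979, -0.001]), 'wrist_force': array([-0.163, -0.492,  0.314]), 'ft_torque': array([ 0.015, -0.025,  0.004]), 'grip_force': np.float64(0.0), 'finger_gap': np.float64(0.085)}
[[ 1.21  -0.136  0.818]
 [-0.714  0.104 -0.692]]
[[ 0.465 -0.019  1.048]
 [ 0.07  -0.024 -0.997]]
[[ 0.167  0.555  0.372]
 [ 0.259 -0.1   -0.961]]
```

View pics/s0.png

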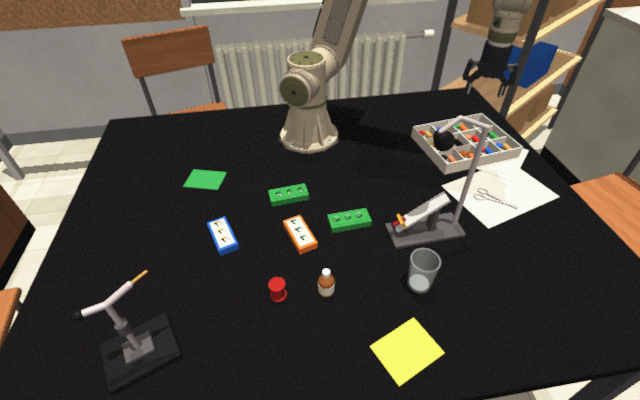

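View pics/t0.png

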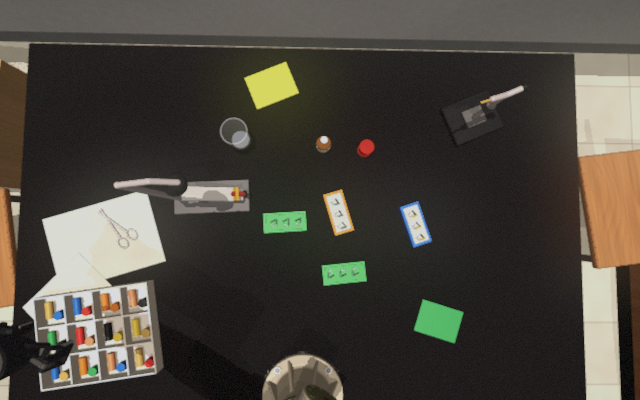

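```bash
cat > m.py <<'E'
from h import *
def mask(d,lo,hi,roi,k=0):
    h=cv2.cvtColor(d['pixels'],cv2.COLOR_RGB2HSV);m=cv2.inRange(h,np.array(lo),np.array(hi))
    z=np.zeros_like(m);x0,y0,x1,y1=roi;z[y0:y1,x0:x1]=m[y0:y1,x0:x1];return z
E
python3 - <<'E'
from m import *
a=cam('scene');b=cam('top')
for n,d,roi in(('scene',a,(275,205,325,260)),('top',b,(318,180,362,245))):
    m=mask(d,(5,150,80),(25,255,255),roi)
    c=np.vstack(cv2.findContours(m,0,2)[0]);r=cv2.minAreaRect(c);print(n,r)
    bx=cv2.boxPoints(r);print(np.round(bx,1).tolist());print([np.round(plane(d,p,.024)[:2],3).tolist() for p in bx])
    if n=='top':
        P=[plane(d,p,.024) for p in bx];print(np.linalg.norm(P[0]-P[1]),np.linalg.norm(P[1]-P[2]),np.mean(P,0))
A=cv2.resize(a['pixels'][90:260,375:500],None,fx=4.5,fy=4.5,interpolation=2)[:,:,::-1]
B=cv2.resize(b['pixels'][165:230,110:260],None,fx=5,fy=5,interpolation=2)[:,:,::-1]
C=cv2.resize(b['pixels'][180:245,250:450],None,fx=3.5,fy=3.5,interpolation=2)[:,:,::-1]
cv2.imwrite('pics/A.png',A[:600]);
can=np.zeros((B.shape[0]+C.shape[0],750,3),np.uint8);can[:B.shape[0]]=B;can[B.shape[0]:,:700]=C;cv2.imwrite('pics/B.png',can)
E
```

```text
scene ((300.0124816894531, 233.70333862304688), (40.766136169433594, 22.091144561767578), 59.93141555786133)
[[280.20001220703125, 221.60000610351562], [299.3999938964844, 210.5], [319.79998779296875, 245.8000030517578], [300.70001220703125, 256.8999938964844]]
[[0.46, -0.144], [0.425, -0.084], [0.568, -0.045], [0.596, -0.101]]
top ((338.0047302246094, 212.106689453125), (43.88541793823242, 21.035987854003906), 73.44293212890625)
[[321.70001220703125, 194.10000610351562], [341.79998779296875, 188.10000610351562], [354.29998779296875, 230.10000610351562], [334.20001220703125, 236.10000610351562]]
[[0.553, -0.049], [0.571, -0.105], [0.454, -0.14], [0.437, -0.084]]
0.059012724385204406 0.12248791836261486 [ 0.50364576 -0.09447535  0.024     ]
```

View pics/A.png

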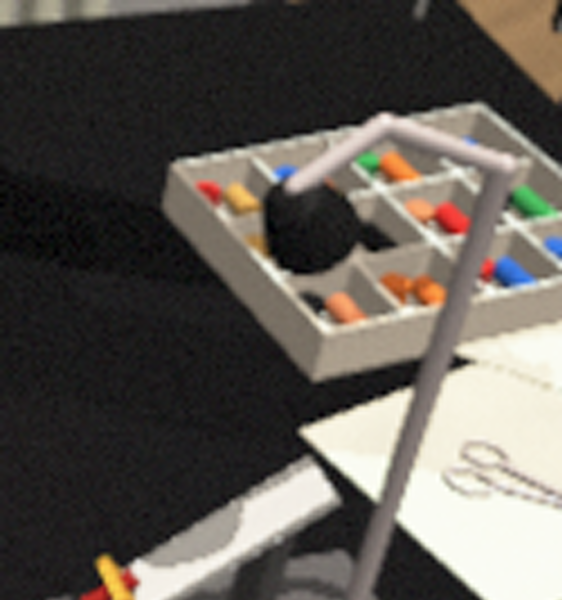

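View pics/B.png

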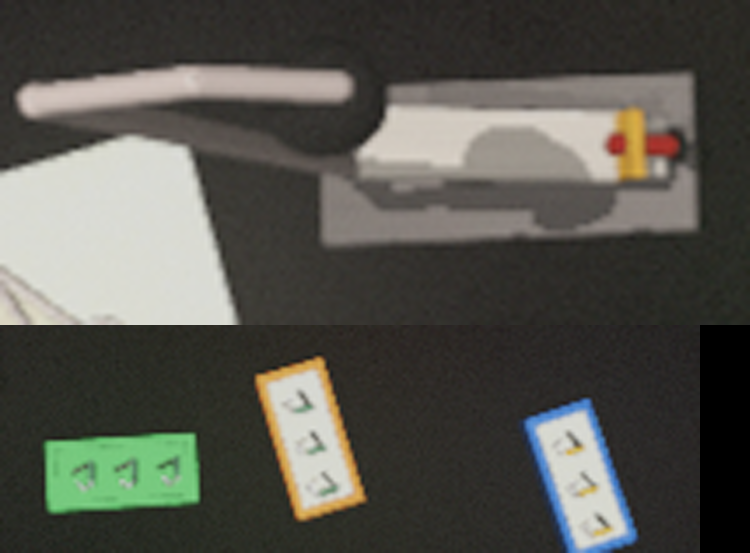

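Run:
```python
from m import *
a=cam('scene');b=cam('top')
R=dict(scene=(380,180,470,250),top=(170,175,255,220));C={}
for n,d in(('scene',a),('top',b)):
    for col,lo,hi in(('yel',(18,130,90),(34,255,255)),('red',(0,150,70),(8,255,255)),('white',(0,0,150),(180,60,255))):
        m=mask(d,lo,hi,R[n]);cs=sorted(cv2.findContours(m,0,2)[0],key=cv2.contourArea)[::-1][:2]
        for c in cs:
            r=cv2.minAreaRect(c);print(n,col,cv2.contourArea(c),np.round(r[0],1),np.round(cv2.boxPoints(r),1).tolist())
            if col=='white':print(np.round(cv2.approxPolyDP(c,1.2,True)[:,0],1).tolist())
print('plaque near corner',tri([(a,(299.4,210.5)),(b,(334.2,236.1))]),tri([(a,(280.2,221.6)),(b,(354.3,230.1))]))
print('bed hi -x corner',tri([(a,(442.5,192)),(b,(181.4,201))]))
print('bed hi corners on z=.136',plane(a,(442.5,192),.136),plane(a,(450.5,201),.136))
# base plate corners from top crop
for p in((695,72),(690,230),(322,245)):print('plate',plane(b,(110+p[0]/5,165+p[1]/5),.014))
# stop px from crops
print('stop yel top ends', [plane(b,(110+x/5,165+y/5),.076)[:2] for x,y in((633,110),(631,178))])
print('lamp arm tip',tri([(a,(375+293/4.5,90+185/4.5)),(b,(110+345/5,165+86/5))]),'elbow',tri([(a,(375+385/4.5,90+120/4.5)),(b,(110+192/5,165+80/5))]),'post top',tri([(a,(375+508/4.5,90+165/4.5)),(b,(110+28/5,165+100/5))]))
print('head', tri([(a,(375+310/4.5,90+225/4.5)),(b,(110+335/5,165+95/5))]))
```

```text
scene yel 38.5 [401.1 220.7] [[395.3999938964844, 213.8000030517578], [399.0, 212.0], [406.79998779296875, 227.60000610351562], [403.20001220703125, 229.39999389648438]]
scene red 19.0 [395.7 222.9] [[391.79998779296875, 222.60000610351562], [397.79998779296875, 219.60000610351562], [399.6000061035156, 223.1999969482422], [393.6000061035156, 226.1999969482422]]
scene red 2.5 [403.1 218.7] [[401.79998779296875, 217.60000610351562], [403.0, 217.0], [404.3999938964844, 219.8000030517578], [403.20001220703125, 220.39999389648438]]
scene white 497.5 [425.3 208.6] [[400.8999938964844, 216.5], [443.6000061035156, 190.6999969482422], [449.70001220703125, 200.8000030517578], [407.0, 226.60000610351562]]
[[443, 192], [408, 214], [405, 214], [406, 225], [408, 226], [449, 201]]
scene white 256.5 [452.2 187.2] [[439.1000061035156, 194.39999389648438], [445.5, 173.89999389648438], [465.29998779296875, 180.10000610351562], [458.8999938964844, 200.60000610351562]]
[[442, 185], [457, 200], [459, 200], [465, 180], [454, 180]]
top yel 43.0 [236.  193.5] [[234.0, 187.0], [238.0, 187.0], [238.0, 200.0], 
[... 1082 characters left out ...]
.59360178 0.15623548 0.014     ]
plate [0.50456442 0.1572014  0.014     ]
plate [0.49427629 0.36110423 0.014     ]
stop yel top ends [array([0.56529395, 0.17789104]), array([0.5292856 , 0.17812753])]
lamp arm tip (array([0.54600298, 0.23475625, 0.34429766]), [np.float64(0.001859050878523889), np.float64(0.001859050878523775)]) elbow (array([0.54363158, 0.27752337, 0.37579075]), [np.float64(0.0007448164970932729), np.float64(0.0007448164970930956)]) post top (array([0.5395723 , 0.3555887 , 0.33859284]), [np.float64(0.0006476363629952259), np.float64(0.0006476363629953358)])
head (array([0.54564429, 0.24880481, 0.3180614 ]), [np.float64(0.002674094718834061), np.float64(0.002674094718834027)])
```

Candidates: orange plaque, top (338,212) / scene (300,233), three flies on a white panel, chosen. Others are blue (416,224), green (284,222), green (344,273). The crop confirms it. The lamp head is tilted at about (0.546, 0.249, 0.318), with the stop near y≈0.18. I'll approach the plaque first.

>>> {"method": "move_arm", "body": {"moves": [0.11,-0.33,0,0.5,0.085,0.11,-0.33,0,0.5,0.085,0.11,-0.33,0,0.5,0.085,0.11,-0.33,0,0.5,0.085,0.11,-0.33,0,0.5,0.085,0.11,-0.33,0,0.5,0.085,0.11,-0.33,0,0.5,0.085,0.11,-0.33,0,0.5,0.085,0.11,-0.33,0,0.5,0.085,0.274,-0.621,-0.1,0.7,0.085,0.274,-0.621,-0.1,0.7,0.085,0.274,-0.621,-0.1,0.7,0.085], "newtons": 50}}

```text
clock: 1.35
tcp_pos: [0.395, 0.1003, 0.2069]
orientation: [0.001, -0.146, 0.989, 0.0]
wrist_force: [0.2, 0.5, 0.6]
finger_gap: 0.085
grip_force: 0.0
```

>>> {"method": "move_arm", "body": {"moves": [0.1,-0.18,-0.11,0,0.085,0.1,-0.18,-0.11,0,0.085,0.1,-0.18,-0.11,0,0.085,0.1,-0.18,-0.11,0,0.085,0.1,-0.18,-0.11,0,0.085,0.1,-0.18,-0.11,0,0.085,0.1,-0.18,-0.11,0,0.085,0.1,-0.18,-0.11,0,0.085,0.1,-0.18,-0.11,0,0.085]}}

```text
clock: 2.1
tcp_pos: [0.4938, -0.078, 0.0965]
orientation: [-0.0, -0.144, 0.99, 0.0]
wrist_force: [0.4, -0.2, 0.6]
finger_gap: 0.0851
grip_force: 0.0
```

Run:
```python
from m import *
s=env.get_state();print(s['tcp_pos'],s['orientation'],s['joint_pos'])
d=cam('wrist','w1')
m=mask(d,(5,150,80),(25,255,255),(0,0,640,400))
c=max(cv2.findContours(m,0,2)[0],key=cv2.contourArea)
r=cv2.minAreaRect(cv2.convexHull(c));bx=cv2.boxPoints(r)
P=np.array([plane(d,p,.024) for p in bx]);print(r,P.round(4),P.mean(0))
a=cam('scene')
A=cv2.resize(a['pixels'][0:260,230:400],None,fx=2.3,fy=2.3)[:,:,::-1]
cv2.imwrite('pics/arm.png',np.hstack([A,cv2.resize(d['pixels'],(420,262))[:,:,::-1].copy() if 0 else np.pad(cv2.resize(d['pixels'],(400,250))[:,:,::-1],((0,A.shape[0]-250),(0,0),(0,0)))]))
```

```text
[ 0.49381281 -0.07802699  0.09654757] [-4.16109339e-04 -1.43529190e-01  9.89645908e-01  4.18853886e-04] [-3.17648520e-01  2.63212151e-01 -3.89664138e-01  9.19038286e-01
  3.79295469e-04 -6.05702011e-01]
((288.5868835449219, 211.31961059570312), (160.5194549560547, 83.09523010253906), 89.14490509033203) [[ 0.4528 -0.1385  0.024 ]
 [ 0.4365 -0.0863  0.024 ]
 [ 0.5507 -0.049   0.024 ]
 [ 0.5698 -0.1097  0.024 ]] [ 0.50243717 -0.09589541  0.024     ]
```

View pics/arm.png

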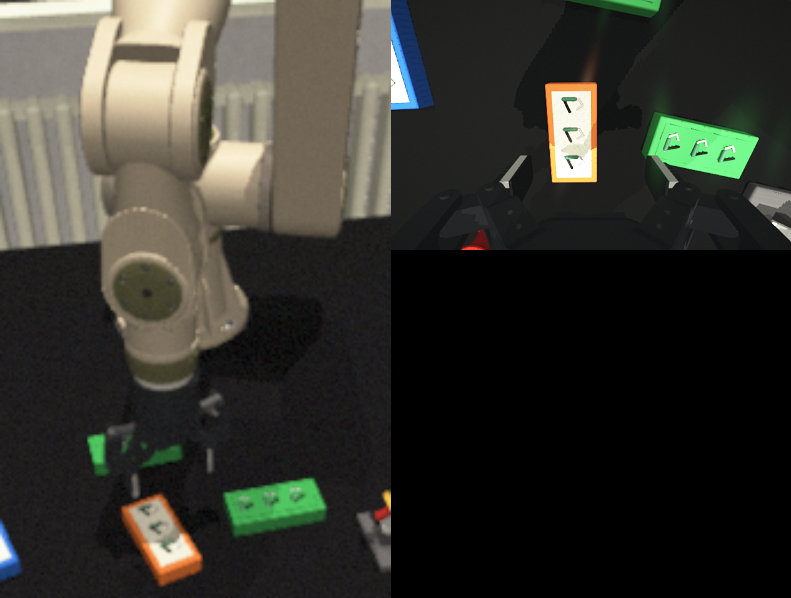

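>>> {"method": "move_arm", "body": {"moves": [0.009,-0.017,-0.04,0,0.085,0.009,-0.017,-0.06,0,0.085,0.009,-0.017,-0.08,0,0.085,0.009,-0.017,-0.09,0,0.085,0.009,-0.017,-0.09,0,0.05,0.009,-0.017,-0.09,0,0.05,0.009,-0.017,-0.09,0,0.05,0.009,-0.017,-0.09,0,0.05,0.009,-0.017,-0.09,0,0.05,0.009,-0.017,-0.09,0,0.05], "newtons": 50}}

```text
clock: 3.03
tcp_pos: [0.5045, -0.0955, 0.008]
orientation: [0.001, -0.144, 0.99, -0.0]
wrist_force: [0.2, 0.8, 6.6]
finger_gap: 0.0552
grip_force: 55.3
```

>>> {"method": "move_arm", "body": {"moves": [0,0,0.04,0,0.05,0,0,0.08,0,0.05,0.02,0,0.12,-0.1,0.05,0.06,0,0.15,-0.2,0.05,0.1,0,0.17,-0.3,0.05,0.14,0,0.19,-0.39,0.05,0.18,0,0.2,-0.39,0.05,0.22,0,0.2,-0.39,0.05,0.26,0,0.2,-0.39,0.05,0.3,0,0.2,-0.39,0.05,0.34,0,0.2,-0.39,0.05,0.38,0,0.2,-0.39,0.05]}}

```text
clock: 4.03
tcp_pos: [0.8329, -0.0958, 0.2052]
orientation: [0.005, 0.051, 0.999, -0.001]
wrist_force: [2.1, -0.4, -1.5]
finger_gap: 0.055
grip_force: 55.1
```

```bash
python3 -c "
from m import *
s=env.get_state();print(s['joint_pos'],s['tcp_pos'],s['orientation'],s['wrist_force'])"
```

```text
[-2.10195172e-01  1.00104365e+00  1.17337993e+00  1.73381032e+00
  4.13327471e-04 -1.08443013e-01] [ 0.83287657 -0.09576739  0.20520935] [ 4.63488058e-03  5.08526194e-02  9.98695270e-01 -5.35424451e-04] [ 2.13207864 -0.36685737 -1.49223256]
```

>>> {"method": "move_arm", "body": {"moves": [0.04,0,0,0,0.05,0.08,0,0,0,0.05,0.12,0,0,0,0.05,0.16,0,0,0,0.05,0.2,0,0,0,0.05,0.2,0,0,0,0.05]}}

```text
clock: 4.53
tcp_pos: [0.8799, -0.0852, 0.1612]
orientation: [0.028, 0.051, 0.998, -0.002]
wrist_force: [0.1, -0.0, -2.1]
finger_gap: 0.055
grip_force: 55.3
```

```bash
python3 -c "
from m import *
s=env.get_state();print(s['joint_pos'],s['tcp_pos'],s['orientation'],s['wrist_force'])"
```

```text
[-0.18823715  1.09677898  1.26477759  1.6819435   0.00316509 -0.08643324] [ 0.87994208 -0.08524225  0.16116665] [ 0.02837081  0.05081444  0.99830235 -0.00232405] [ 0.12531386 -0.02940662 -2.10987989]
```

>>> {"method": "move_arm", "body": {"moves": [-0.04,0,0.04,0,0.05,-0.07,0,0.05,0,0.05,-0.07,0,0.05,0,0.05,-0.07,0,0.05,0,0.05]}}

```text
clock: 4.87
tcp_pos: [0.8067, -0.0853, 0.2143]
orientation: [0.028, 0.051, 0.998, -0.002]
wrist_force: [2.3, 0.2, -0.2]
finger_gap: 0.055
grip_force: 55.4
```

>>> {"method": "move_arm", "body": {"moves": [0.4,0,0.0,0,0.05,0.4,0,0.0,0,0.05,0.4,0,0.0,0,0.05,0.4,0,0.0,0,0.05]}}

```text
clock: 5.2
tcp_pos: [0.8827, -0.0804, 0.1789]
orientation: [0.04, 0.051, 0.998, -0.003]
wrist_force: [-3.6, -0.4, -5.0]
finger_gap: 0.0548
grip_force: 55.3
```

>>> {"method": "move_arm", "body": {"moves": [0.4,0,0.1,0,0.05,0.4,0,0.1,0,0.05,0.4,0,0.1,0,0.05]}}

```text
clock: 5.45
tcp_pos: [0.9118, -0.0735, 0.1757]
orientation: [0.069, 0.051, 0.996, -0.005]
wrist_force: [-0.6, -0.2, -3.0]
finger_gap: 0.0551
grip_force: 55.4
```

>>> {"method": "move_arm", "body": {"moves": [0.4,0,0.2,0,0.05,0.4,0,0.2,0,0.05]}}

```text
clock: 5.62
tcp_pos: [0.9271, -0.0694, 0.1868]
orientation: [0.091, 0.051, 0.995, -0.006]
wrist_force: [-0.0, -0.4, -1.8]
finger_gap: 0.0552
grip_force: 55.4
```

```bash
python3 -c "
from m import *
s=env.get_state();print(s['joint_pos'],s['tcp_pos'],s['orientation'],s['wrist_force'])"
```

```text
[-0.16345412  1.07435182  1.26484414  1.57867498  0.00833484 -0.06101335] [ 0.92710268 -0.06935387  0.18679575] [ 0.09107036  0.05060479  0.99453923 -0.00608798] [-7.27501529e-04 -4.32181126e-01 -1.78414874e+00]
```

>>> {"method": "move_arm", "body": {"moves": [0.4,0,0.2,0,0.05,0.4,0,0.2,0,0.05,0.4,0,0.2,0,0.05,0.4,0,0.2,0,0.05]}}

```text
clock: 5.95
tcp_pos: [0.9429, -0.0616, 0.2001]
orientation: [0.114, 0.05, 0.992, -0.007]
wrist_force: [0.6, -1.4, -1.9]
finger_gap: 0.055
grip_force: 55.4
```

>>> {"method": "move_arm", "body": {"moves": [0.4,0,0.2,0,0.05,0.4,0,0.2,0,0.05,0.4,0,0.2,0,0.05,0.4,0,0.2,0,0.05]}}

```text
clock: 6.28
tcp_pos: [0.9601, -0.0551, 0.2114]
orientation: [0.137, 0.05, 0.989, -0.008]
wrist_force: [-0.3, -0.3, -2.5]
finger_gap: 0.0549
grip_force: 55.4
```

>>> {"method": "move_arm", "body": {"moves": [0.4,0,0.2,0,0.05,0.4,0,0.2,0,0.05,0.4,0,0.2,0,0.05,0.4,0,0.2,0,0.05]}}

```text
clock: 6.62
tcp_pos: [0.9777, -0.0495, 0.2226]
orientation: [0.161, 0.05, 0.986, -0.009]
wrist_force: [-1.1, 0.7, -2.5]
finger_gap: 0.0549
grip_force: 55.4
```

>>> {"method": "move_arm", "body": {"moves": [0.4,0,0.2,0,0.05,0.4,0,0.2,0,0.05]}}

```text
clock: 6.78
tcp_pos: [0.9948, -0.0473, 0.232]
orientation: [0.183, 0.05, 0.982, -0.009]
wrist_force: [-0.1, -0.3, -2.4]
finger_gap: 0.0552
grip_force: 55.4
```

>>> {"method": "move_arm", "body": {"moves": [0.4,0,0.2,0,0.05,0.4,0,0.2,0,0.05]}}

```text
clock: 6.95
tcp_pos: [1.0115, -0.0449, 0.2415]
orientation: [0.205, 0.049, 0.978, -0.01]
wrist_force: [-0.6, -0.0, -1.1]
finger_gap: 0.0553
grip_force: 55.4
```

>>> {"method": "move_arm", "body": {"moves": [0.4,0,0.2,0,0.05,0.4,0,0.2,0,0.05]}}

```text
clock: 7.12
tcp_pos: [1.0279, -0.0429, 0.2505]
orientation: [0.226, 0.049, 0.973, -0.01]
wrist_force: [-0.8, -0.3, -2.2]
finger_gap: 0.0549
grip_force: 55.4
```

>>> {"method": "move_arm", "body": {"moves": [0.4,0,0.2,0,0.05,0.4,0,0.2,0,0.05]}}

```text
clock: 7.28
tcp_pos: [1.0444, -0.0411, 0.2595]
orientation: [0.247, 0.049, 0.968, -0.01]
wrist_force: [-0.3, 0.1, -1.6]
finger_gap: 0.0548
grip_force: 55.4
```

>>> {"method": "move_arm", "body": {"moves": [0.4,0,0.2,0,0.05,0.4,0,0.2,0,0.05]}}

```text
clock: 7.45
tcp_pos: [1.0609, -0.0393, 0.2687]
orientation: [0.268, 0.048, 0.962, -0.01]
wrist_force: [0.3, -0.1, -1.4]
finger_gap: 0.0555
grip_force: 55.4
```

```bash
python3 -c "
from m import *
from scipy.spatial.transform import Rotation as R
s=env.get_state();print(s['joint_pos'],s['tcp_pos'],s['orientation'],s['wrist_force'])
w=s['orientation'];print(R.from_quat([w[1],w[2],w[3],w[0]]).as_matrix().round(3))"
```

```text
[-0.11633047  1.04198311  1.26395458  1.25010332  0.01405928 -0.01253769] [ 1.06088656 -0.03929285  0.2686504 ] [ 0.26788846  0.04809257  0.96219159 -0.01049859] [ 0.28938934 -0.11744421 -1.44129926]
[[-0.852  0.098  0.515]
 [ 0.087  0.995 -0.046]
 [-0.517  0.006 -0.856]]
```

>>> {"method": "move_arm", "body": {"moves": [0.4,0,0.2,0,0.05,0.4,0,0.2,0,0.05]}}

```text
clock: 7.62
tcp_pos: [1.0772, -0.0378, 0.2777]
orientation: [0.289, 0.048, 0.956, -0.011]
wrist_force: [0.5, -0.6, -1.7]
finger_gap: 0.0552
grip_force: 55.4
```

>>> {"method": "move_arm", "body": {"moves": [0.4,0,0.2,0,0.05]}}

```text
clock: 7.7
tcp_pos: [1.0883, -0.0371, 0.2835]
orientation: [0.303, 0.047, 0.952, -0.011]
wrist_force: [0.3, 0.6, -1.5]
finger_gap: 0.0548
grip_force: 55.5
```

Run:
```python
from m import *
from scipy.spatial.transform import Rotation as R
s=env.get_state();w=s['orientation'];print(s['tcp_pos'],w,s['joint_pos'])
M=R.from_quat([w[1],w[2],w[3],w[0]]).as_matrix();print(M[:,2],M[:,1],'tilt',np.degrees(np.arccos(-M[2,2])),'az',np.degrees(np.arctan2(M[1,2],M[0,2])))
a=cam('scene');b=cam('top')
print('O top',[plane(b,(233,y),.06)[:2].round(4) for y in(187,193.5,200)])
print('O scene',[plane(a,p,.06)[:2].round(4) for p in((404.5,213.5),(405.5,218.5),(407,226))])
n0=np.array([0,-np.sin(np.radians(35)),np.cos(np.radians(35))]);O=np.array([.547,plane(b,(233,193.5),.06)[1],.06])
def onbed(d,p):
    c,v=ray(d,p);return c+v*(n0@(O-c))/(n0@v)
g=cv2.cvtColor(b['pixels'],cv2.COLOR_RGB2GRAY).astype(float)
L=[]
for x in range(192,231,2):
    col=g[:,x]; mid=193
    def edge(r):
        # half-level crossing between bed and outside
        thr=110
        for k,kk in zip(r[:-1],r[1:]):
            if col[k]>=thr>col[kk]: return k+(kk-k)*(col[k]-thr)/(col[k]-col[kk])
    L.append((x,edge(list(range(188,178,-1))),edge(list(range(196,208)))))
for side in(1,2):
    P=np.array([onbed(b,(l[0],l[side])) for l in L if l[side]])
    f=np.polyfit(P[:,1],P[:,0],1);print('edge',side,'x at y=.19,.24,.29',np.polyval(f,[.19,.24,.29]).round(4),'az',90-np.degrees(np.arctan(f[0])),np.std(P[:,0]-np.polyval(f,P[:,1])).round(4))
print('hi end scene',[onbed(a,p).round(4) for p in((443,192),(449.7,201))])
```

```text
[ 1.08832911 -0.03708831  0.28350952] [ 0.3027097   0.04734356  0.95184541 -0.01075828] [-0.11171051  1.04456385  1.26349338  1.17442124  0.01529133 -0.00745624]
[ 0.57524701 -0.04914315 -0.81650219] [0.09664077 0.99528569 0.00818227] tilt 35.26383308600724 az -4.882902017928267
O top [array([0.5668, 0.1908]), array([0.5493, 0.1903]), array([0.5319, 0.1899])]
O scene [array([0.522 , 0.2031]), array([0.5409, 0.1997]), array([0.5684, 0.1948])]
edge 1 x at y=.19,.24,.29 [0.5871 0.5782 0.5693] az 100.09420349131335 0.0015
edge 2 x at y=.19,.24,.29 [0.518  0.585  0.6519] az 36.75117821423511 0.0
hi end scene [array([0.5299, 0.2967, 0.1345]), array([0.5674, 0.2992, 0.1362])]<stdin>:23: RankWarning: Polyfit may be poorly conditioned
```

>>> {"method": "move_arm", "body": {"moves": [-0.05,-0.01,0.02,0.12,0.05,-0.1,-0.02,0.04,0.24,0.05,-0.15,-0.03,0.06,0.36,0.05,-0.2,-0.04,0.06,0.48,0.05,-0.25,-0.05,0.06,0.6,0.05,-0.3,-0.06,0.06,0.72,0.05,-0.35,-0.06,0.06,0.84,0.05,-0.4,-0.06,0.06,0.96,0.05,-0.43,-0.06,0.06,1.08,0.05,-0.46,-0.06,0.06,1.2,0.05,-0.5,-0.06,0.06,1.32,0.05,-0.54,-0.06,0.06,1.44,0.05]}}

```text
clock: 8.8
tcp_pos: [0.6339, -0.0958, 0.3443]
orientation: [0.239, -0.58, 0.756, 0.188]
wrist_force: [0.0, 1.2, -1.9]
finger_gap: 0.0547
grip_force: 55.4
```

Run:
```python
from m import *
from scipy.spatial.transform import Rotation as R
s=env.get_state();w=s['orientation'];print(s['tcp_pos'],w,s['joint_pos'],s['wrist_force'])
M=R.from_quat([w[1],w[2],w[3],w[0]]).as_matrix();print(M[:,2],M[:,1],'tilt',np.degrees(np.arccos(-M[2,2])),'az',np.degrees(np.arctan2(M[1,2],M[0,2])))
a=cam('scene');b=cam('top')
h=np.hstack([a['pixels'][0:300,200:500],b['pixels'][100:400,150:450]])
cv2.imwrite('pics/arm2.png',cv2.resize(h,(800,400))[:,:,::-1])
np.savez('ab.npz',a=a['pixels'],b=b['pixels'])
```

```text
[ 0.63385002 -0.09576606  0.34430815] [ 0.23854966 -0.58006242  0.75576136  0.1882722 ] [-0.5373365   0.52110171  0.47668165  1.72628743  0.58834113 -1.90732614] [ 0.03546506  1.17901448 -1.88500626]
[ 0.14215397  0.56132509 -0.81529528] [-0.96660206  0.25616234  0.00783032] tilt 35.38343092759435 az 75.788787299403
```

View pics/arm2.png

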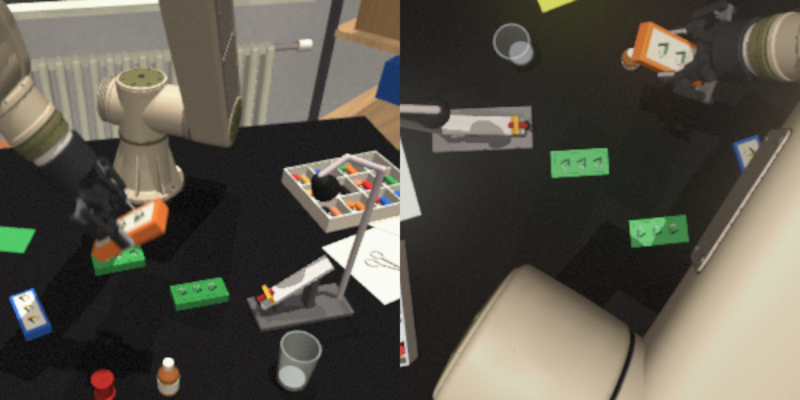

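```bash
cat > kin.py <<'E'
import numpy as np
from scipy.spatial.transform import Rotation as R
from scipy.optimize import least_squares
Q=np.array([[1.019,.314,.045,1.304,0,1.431],[-.3176,.2632,-.3897,.919,.0004,-.6057],[-.2102,1.001,1.1734,1.7338,.0004,-.1084],[-.18824,1.09678,1.26478,1.68194,.0032,-.0864],[-.16345,1.07435,1.26484,1.57867,.0083,-.061],[-.11633,1.04198,1.26395,1.2501,.01406,-.0125],[-.11171,1.04456,1.26349,1.17442,.01529,-.00746],[-.53734,.5211,.47668,1.72629,.58834,-1.90733]])
T=np.array([[.23,.526,.238],[.49381,-.07803,.09655],[.83288,-.09577,.20521],[.87994,-.08524,.16117],[.9271,-.06935,.1868],[1.06089,-.03929,.26865],[1.08833,-.03709,.28351],[.63385,-.09577,.34431]])
def rx(a):return R.from_rotvec([a,0,0]).as_matrix()
def ry(a):return R.from_rotvec([0,a,0]).as_matrix()
def rz(a):return R.from_rotvec([0,0,a]).as_matrix()
def fk(p,q,s=1):
    h,L1,L2,d,e,lat,a=p
    B=rz(q[0]);P0=np.array([a,0,h]);A=ry(q[1]);P=P0+A@[0,0,L1];elb=P
    F=ry(q[1]-q[2]+np.pi/2);J4=P+F@[0,0,L2]
    W=ry(q[1]-q[2]+q[3]+np.pi/2);J5=J4+W@[0,0,d]+[0,lat,0]
    # J5 axis = W x-axis
    t=W@rx(s*q[4])@[0,0,1.];tcp=J5+e*t
    return [B@v for v in(elb,J4,J5,tcp)],B@t
sol=None
for s in(1,-1):
    r=least_squares(lambda p:(np.array([fk(p,q,s)[0][3] for q in Q])-T).ravel(),[.2,.4,.4,.1,.25,.08,0])
    print(s,r.x.round(4),np.abs(r.fun).max().round(4)) if __name__=='__main__' else 0
    if sol is None or r.cost<sol[1].cost: sol=(s,r)
s,p=sol[0],sol[1].x
E
python3 - <<'E'
from h import *
import kin;from kin import *
print(s,p.round(4))
a=cam('scene')
for i in(1,7):
    P,t=fk(p,Q[i],s);print([v.round(3).tolist() for v in P],t.round(3));
    print([proj(a,v).round(0).tolist() for v in P])
    print('J4 lateral sweep',[proj(a,P[1]+k*rz(Q[i][0])@[0,1,0]).round(0).tolist() for k in(0.08,.12,.16,.2,.24,.28)])
E
```

```text
-1 [0.3134 0.472  0.3856 0.1312 0.2977 0.0796 0.0544]
[[0.168, -0.055, 0.769], [0.459, -0.151, 0.535], [0.484, -0.075, 0.404], [0.484, -0.075, 0.106]] [-0.001  0.001 -1.   ]
[[[281.0, -123.0]], [[254.0, 44.0]], [[298.0, 106.0]], [[304.0, 204.0]]]
J4 lateral sweep [[[294.0, 46.0]], [[315.0, 47.0]], [[335.0, 48.0]], [[356.0, 49.0]], [[378.0, 50.0]], [[399.0, 51.0]]]
[[0.249, -0.148, 0.723], [0.58, -0.345, 0.706], [0.598, -0.264, 0.577], [0.64, -0.096, 0.334]] [ 0.142  0.561 -0.815]
[[[240.0, -89.0]], [[97.0, -38.0]], [[182.0, 56.0]], [[298.0, 178.0]]]
J4 lateral sweep [[[144.0, -34.0]], [[169.0, -31.0]], [[195.0, -29.0]], [[222.0, -26.0]], [[251.0, -24.0]], [[282.0, -21.0]]]
```

>>> {"method": "move_arm", "body": {"moves": [-0.03,0.01,0,0.1,0.05,-0.06,0.04,-0.01,0.2,0.05,-0.085,0.07,-0.03,0.265,0.05,-0.085,0.1,-0.05,0.265,0.05,-0.085,0.13,-0.07,0.265,0.05,-0.085,0.16,-0.09,0.265,0.05,-0.085,0.19,-0.11,0.265,0.05,-0.085,0.22,-0.13,0.265,0.05,-0.085,0.25,-0.15,0.265,0.05,-0.085,0.28,-0.177,0.265,0.05,-0.085,0.28,-0.177,0.265,0.05]}}

```text
clock: 9.87
tcp_pos: [0.5477, 0.1899, 0.1621]
orientation: [-0.21, 0.674, -0.673, -0.22]
wrist_force: [-1.8, 0.6, -2.9]
finger_gap: 0.0548
grip_force: 55.4
```

```bash
cat > st.py <<'E'
from m import *
from scipy.spatial.transform import Rotation as R
def st():
    s=env.get_state();w=s['orientation'];M=R.from_quat([w[1],w[2],w[3],w[0]]).as_matrix()
    print('tcp',s['tcp_pos'].round(4),'q',s['joint_pos'].round(3),'F',s['wrist_force'].round(2),'gap',s['finger_gap'],'y',M[:,1].round(3),'tilt',np.degrees(np.arccos(-M[2,2])).round(2),'az',np.degrees(np.arctan2(M[1,2],M[0,2])).round(2));return M
E
python3 - <<'E'
from st import *
st()
a=cam('scene');b=cam('top')
A=cv2.resize(a['pixels'][0:260,330:520],None,fx=2.2,fy=2.2)
B=cv2.resize(b['pixels'][130:270,120:300],(380,296));B=np.pad(B,((0,A.shape[0]-296),(0,0),(0,0)))
cv2.imwrite('pics/bed1.png',np.hstack([A,B])[:,:,::-1])
E
```

```text
tcp [0.5477 0.1899 0.1621] q [-0.108  0.368 -0.21   1.088  0.612 -1.71 ] F [-1.84  0.64 -2.93] gap 0.054844624163426316 y [-1.    -0.006  0.014] tilt 35.43 az 91.46
```

View pics/bed1.png

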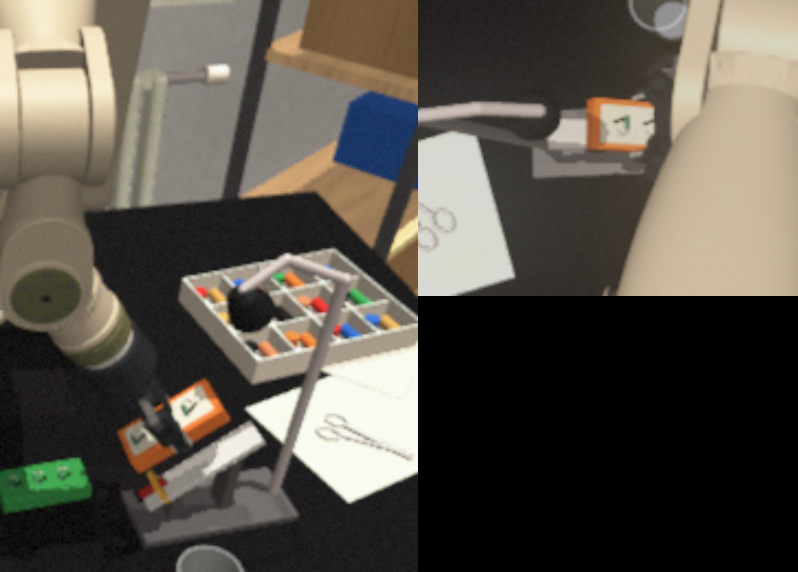

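Run:
```python
from st import *
b=cam('top');img=cv2.imread('pics/t0.png');g=cv2.cvtColor(img,cv2.COLOR_BGR2GRAY).astype(float)
print(g[180:208,225].astype(int),g[180:208,200].astype(int),g[180:208,190].astype(int))
n0=np.array([0,-np.sin(np.radians(35)),np.cos(np.radians(35))]);O=np.array([.549,.190,.06])
def onbed(d,p):
    c,v=ray(d,p);return c+v*(n0@(O-c))/(n0@v)
dg=np.diff(g,axis=0)
for name,sgn,r in(('+x',1,(182,190)),('-x',-1,(195,204))):
    P=[]
    for x in range(190,231):
        w=np.clip(sgn*dg[r[0]:r[1],x],0,None);k=np.argmax(w);sl=slice(max(k-1,0),k+2)
        y=(w[sl]*np.arange(r[0],r[1])[sl]).sum()/w[sl].sum()+.5;P.append(onbed(b,(x,y)))
    P=np.array(P);f=np.polyfit(P[:,1],P[:,0],1);e=P[:,0]-np.polyval(f,P[:,1]);k=abs(e)<.0015;f=np.polyfit(P[k,1],P[k,0],1)
    print(name,np.polyval(f,[.19,.24,.29]).round(4),'az',90-np.degrees(np.arctan(f[0])),e.std(),k.sum())
# plaque pose: far-end/top corners check in wrist & scene
a=cam('scene')
m=mask(a,(5,150,80),(22,255,255),(380,160,440,220));c=max(cv2.findContours(m,0,2)[0],key=cv2.contourArea);print(cv2.boxPoints(cv2.minAreaRect(cv2.convexHull(c))).round(1).tolist())
M=st();s=env.get_state();Oq=s['tcp_pos']+.008*M[:,2]
print('pred corners',proj(a,[Oq+M@[sx*.06,sy*.028,z] for z in(0,-.024) for sx in(-1,1) for sy in(-1,1)]).round(1).tolist())
```

```text
[103 126 132 132 124 120 119 190 207 204 203 204 204 202 201 191 164 150
 149 148 137 105  84  86  84  82  82  83] [ 39  96 117 119 117 118 144 192 205 203 203 202 204 200 202 205 205 204
 173 150 122  83  80  84  84  84  83 119] [ 44  58 115 128 128 127 172 198 203 202 203 201 202 202 203 206 205 174
 152 150 128 125 132 106  82  82  85 115]
+x [0.5667 0.5639 0.5611] az 93.22381966277774 0.0004507744150798325 41
-x [0.5301 0.5279 0.5258] az 92.49910736048936 0.0021108581282042395 15
[[403.8999938964844, 181.10000610351562], [422.3999938964844, 170.3000030517578], [434.20001220703125, 190.5], [415.70001220703125, 201.3000030517578]]
tcp [0.5522 0.1848 0.1671] q [-0.116  0.365 -0.2    1.095  0.612 -1.714] F [-0.59  0.35 -2.12] gap 0.05530336513315068 y [-1.    -0.001  0.007] tilt 35.36 az 90.57
pred corners [[433.7, 190.3], [425.5, 175.7], [391.8, 214.6], [385.6, 199.6], [429.8, 185.0], [421.6, 170.4], [387.4, 209.9], [381.3, 194.9]]
```

>>> {"method": "move_arm", "body": {"moves": [-0.002,0.017,-0.008,0.02,0.05,-0.004,0.03,-0.02,0.04,0.05,-0.006,0.042,-0.032,0.04,0.05,-0.006,0.05,-0.042,0.04,0.05,-0.006,0.05,-0.042,0.04,0.05,-0.006,0.05,-0.042,0.04,0.05]}}

```text
clock: 10.57
tcp_pos: [0.5462, 0.2341, 0.1249]
orientation: [-0.208, 0.686, -0.661, -0.221]
wrist_force: [0.1, -0.4, -1.4]
finger_gap: 0.0549
grip_force: 55.3
```

Run:
```python
from st import *
a=cam('scene');b=cam('top');w=cam('wrist');st()
A=cv2.resize(a['pixels'][150:260,370:480],(560,560));W=cv2.resize(w['pixels'],(240,150))
cv2.imwrite('pics/land.png',np.hstack([A,np.pad(W,((0,410),(0,0),(0,0)))])[:,:,::-1])
```

```text
tcp [0.5467 0.2339 0.1254] q [-0.027  0.401 -0.258  0.965  0.615 -1.652] F [ 0.29 -0.53 -2.26] gap 0.05485128125740507 y [-0.999 -0.039  0.006] tilt 35.38 az 92.73
```

View pics/land.png

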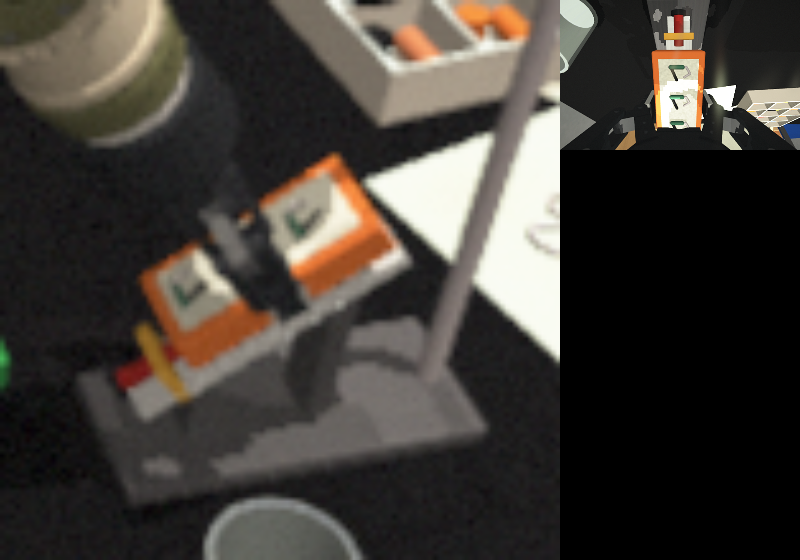

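>>> {"method": "move_arm", "body": {"moves": [0,0.004,-0.006,0,0.05,0,0.007,-0.01,0,0.05,0,0.009,-0.013,0,0.05,0,0.01,-0.0145,0,0.05,0,0.0105,-0.015,0,0.05,0,0.0105,-0.015,0,0.05]}}

```text
clock: 11.22
tcp_pos: [0.5451, 0.2456, 0.1089]
orientation: [-0.207, 0.686, -0.661, -0.222]
wrist_force: [0.5, 0.5, -3.2]
finger_gap: 0.0548
grip_force: 55.5
```

>>> {"method": "move_arm", "body": {"moves": [0,0.0006,-0.0008,0,0.05,0,0.0011,-0.0016,0,0.05,0,0.0011,-0.0016,0,0.05,0,0.0011,-0.0016,0,0.05]}}

```text
clock: 11.55
tcp_pos: [0.5455, 0.2462, 0.1083]
orientation: [-0.208, 0.686, -0.661, -0.222]
wrist_force: [-2.0, -3.0, 4.8]
finger_gap: 0.0548
grip_force: 56.2
```

>>> {"method": "move_arm", "body": {"moves": [0,0.0006,-0.0008,0,0.05,0,0.0011,-0.0016,0,0.05,0,0.0011,-0.0016,0,0.05,0,0.0011,-0.0016,0,0.05]}}

```text
clock: 11.88
tcp_pos: [0.5455, 0.2463, 0.1082]
orientation: [-0.208, 0.686, -0.661, -0.221]
wrist_force: [-8.2, -13.5, 18.1]
finger_gap: 0.0549
grip_force: 58.4
```

>>> {"method": "move_arm", "body": {"moves": [0,-0.0011,0.0016,0,0.05,0,-0.0027,0.0004,0,0.05,0.0002,-0.0044,-0.0007,0,0.05,0.0003,-0.006,-0.0018,0,0.05,0.0004,-0.0076,-0.003,0,0.05,0.0005,-0.0093,-0.0041,0,0.05,0.0005,-0.0109,-0.0053,0,0.05,0.0005,-0.0109,-0.0053,0,0.05]}}

```text
clock: 12.55
tcp_pos: [0.5469, 0.2377, 0.1023]
orientation: [-0.21, 0.686, -0.66, -0.222]
wrist_force: [-1.3, 0.7, 8.6]
finger_gap: 0.0549
grip_force: 56.5
```

Run:
```python
from st import *
M=st();F=env.get_state()['wrist_force'];print('up-slope',F@[-.041,.818,.574],'normal',F@[.03,-.574,.819])
```

```text
tcp [0.5469 0.2377 0.1023] q [-0.022  0.426 -0.286  0.91   0.619 -1.648] F [-1.26  0.74  8.55] gap 0.05486217326488958 y [-0.999 -0.041  0.006] tilt 35.59 az 92.79
up-slope 5.564477658324952 normal 6.5431226606290736
```

>>> {"method": "move_arm", "body": {"moves": [0,-0.0016,-0.0011,0,0.05,0,-0.0025,-0.0017,0,0.05,0,-0.0025,-0.0017,0,0.05]}}

```text
clock: 12.8
tcp_pos: [0.5468, 0.2366, 0.1017]
orientation: [-0.211, 0.686, -0.659, -0.223]
wrist_force: [-1.6, 6.0, 12.3]
finger_gap: 0.0551
grip_force: 56.5
```

>>> {"method": "move_arm", "body": {"moves": [0,-0.0016,-0.0011,0,0.05,0,-0.0016,-0.0011,0,0.05,0,-0.0016,-0.0011,0,0.05]}}

```text
clock: 13.05
tcp_pos: [0.5468, 0.2365, 0.1017]
orientation: [-0.212, 0.686, -0.658, -0.224]
wrist_force: [-2.9, 10.0, 16.4]
finger_gap: 0.0548
grip_force: 56.5
```

>>> {"method": "move_arm", "body": {"moves": [0,-0.0016,-0.0011,0,0.05,0,-0.0016,-0.0011,0,0.05,0,-0.0016,-0.0011,0,0.05]}}

```text
clock: 13.3
tcp_pos: [0.5467, 0.2363, 0.1019]
orientation: [-0.214, 0.686, -0.658, -0.225]
wrist_force: [-2.9, 15.5, 20.2]
finger_gap: 0.055
grip_force: 56.6
```

Run:
```python
from st import *
a=cam('scene');w=cam('wrist');st()
A=cv2.resize(a['pixels'][180:250,380:450],(500,500),interpolation=2);W=cv2.resize(w['pixels'][0:150,230:410],(300,250),interpolation=2)
cv2.imwrite('pics/press.png',np.hstack([A,np.pad(W,((0,250),(0,0),(0,0)))])[:,:,::-1])
```

```text
tcp [0.5467 0.2364 0.1019] q [-0.029  0.428 -0.288  0.911  0.629 -1.661] F [-4.2  15.58 19.17] gap 0.055244757382609505 y [-0.999 -0.044  0.003] tilt 36.15 az 92.74
```

View pics/press.png

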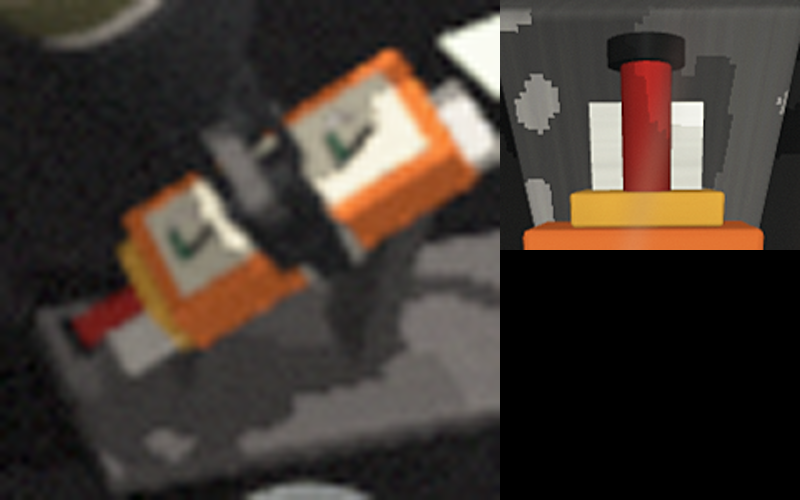

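>>> {"method": "move_arm", "body": {"moves": [0,0,0,0,0.05,0,0,0,0,0.05,0,0,0,0,0.05,0,0,0,0,0.05,0,0,0,0,0.05,0,0,0,0,0.05,0,0,0,0,0.05,0,0,0,0,0.05,0,0,0,0,0.05,0,0,0,0,0.05,0,0,0,0,0.05,0,0,0,0,0.05]}}

```text
clock: 14.4
tcp_pos: [0.5467, 0.2363, 0.1018]
orientation: [-0.214, 0.687, -0.658, -0.225]
wrist_force: [-4.3, 14.4, 20.0]
finger_gap: 0.0547
grip_force: 56.6
```

The plaque sits flush against the stop and is centred: the wrist crop shows plaque mid 643 and stop mid 647. I'll keep holding.

>>> {"method": "move_arm", "body": {"moves": [0,0,0,0,0.05,0,0,0,0,0.05,0,0,0,0,0.05,0,0,0,0,0.05,0,0,0,0,0.05,0,0,0,0,0.05,0,0,0,0,0.05,0,0,0,0,0.05,0,0,0,0,0.05,0,0,0,0,0.05,0,0,0,0,0.05,0,0,0,0,0.05]}}

```text
clock: 15.4
tcp_pos: [0.5467, 0.2363, 0.1018]
orientation: [-0.213, 0.687, -0.658, -0.225]
wrist_force: [-4.3, 14.6, 19.8]
finger_gap: 0.0549
grip_force: 56.6
```

>>> {"method": "move_arm", "body": {"moves": [0,0,0,0,0.05,0,0,0,0,0.05,0,0,0,0,0.05,0,0,0,0,0.05,0,0,0,0,0.05,0,0,0,0,0.05,0,0,0,0,0.05,0,0,0,0,0.05,0,0,0,0,0.05,0,0,0,0,0.05,0,0,0,0,0.05,0,0,0,0,0.05]}}

```text
clock: 16.4
tcp_pos: [0.5467, 0.2363, 0.1019]
orientation: [-0.214, 0.687, -0.658, -0.225]
wrist_force: [-3.8, 14.3, 19.4]
finger_gap: 0.055
grip_force: 56.5
```

>>> {"method": "move_arm", "body": {"moves": [0,0,0,0,0.05,0,0,0,0,0.05,0,0,0,0,0.05,0,0,0,0,0.05,0,0,0,0,0.05,0,0,0,0,0.05,0,0,0,0,0.05,0,0,0,0,0.05]}}

```text
clock: 17.07
tcp_pos: [0.5467, 0.2364, 0.1019]
orientation: [-0.213, 0.687, -0.658, -0.225]
wrist_force: [-3.8, 16.1, 19.5]
finger_gap: 0.055
grip_force: 56.5
```

>>> {"method": "move_arm", "body": {"moves": [0,0.0011,0.0011,0,0.05,0,0.002,0.0021,0,0.05,0,0.0025,0.0026,0,0.05,0,0.0025,0.0026,0,0.05]}}

```text
clock: 17.4
tcp_pos: [0.5468, 0.2364, 0.1019]
orientation: [-0.211, 0.687, -0.659, -0.223]
wrist_force: [-0.5, 8.1, 8.8]
finger_gap: 0.055
grip_force: 55.9
```

Now release. I'll open slowly, then back out along the bed normal.

>>> {"method": "move_arm", "body": {"moves": [0,0,0,0,0.057,0,0,0,0,0.06,0,0,0,0,0.065,0,0,0,0,0.075,0,0,0,0,0.085,0,0,0,0,0.085,0,0,0,0,0.085,0,0,0,0,0.085]}}

```text
clock: 18.07
tcp_pos: [0.5459, 0.2333, 0.0993]
orientation: [-0.208, 0.686, -0.661, -0.222]
wrist_force: [-0.0, 0.0, -0.1]
finger_gap: 0.0854
grip_force: 0.0
```

Run:
```python
from st import *
st()
```

```text
tcp [0.5459 0.2333 0.0993] q [-0.028  0.428 -0.288  0.911  0.615 -1.655] F [-0.02  0.03 -0.1 ] gap 0.08535691788030228 y [-0.999 -0.04   0.008] tilt 35.39 az 92.99
```

>>> {"method": "move_arm", "body": {"moves": [0,-0.006,0.008,0,0.085,0.001,-0.014,0.02,0,0.085,0.002,-0.026,0.037,0,0.085,0.003,-0.04,0.057,0,0.085,0.004,-0.06,0.086,0,0.085,0.005,-0.08,0.114,0,0.085,0.006,-0.1,0.143,0,0.085,0.006,-0.12,0.16,0,0.085,0.006,-0.14,0.17,0,0.085,0.006,-0.14,0.17,0,0.085]}}

```text
clock: 18.9
tcp_pos: [0.5535, 0.0902, 0.2717]
orientation: [-0.209, 0.686, -0.662, -0.22]
wrist_force: [0.7, -0.5, -0.7]
finger_gap: 0.0853
grip_force: 0.0
```

Run:
```python
from st import *
st();a=cam('scene');w=cam('wrist')
A=cv2.resize(a['pixels'][90:310,200:500],(546,400),interpolation=2);W=cv2.resize(a['pixels'][180:250,380:450],(250,250),interpolation=2)
W2=cv2.resize(w['pixels'],(240,150))
R_=np.zeros((400,250,3),np.uint8);R_[:250]=W;R_[250:,:240]=W2
cv2.imwrite('pics/fin.png',np.hstack([A,R_])[:,:,::-1])
```

```text
tcp [0.5535 0.0902 0.2717] q [-0.281  0.363  0.057  1.485  0.579 -1.954] F [ 0.71 -0.5  -0.67] gap 0.08525551978219106 y [-0.999 -0.037  0.004] tilt 35.27 az 92.46
```

View pics/fin.png

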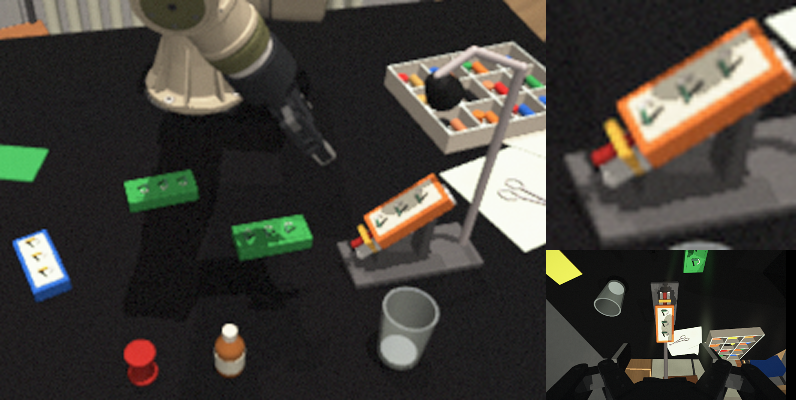

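The plaque lies fly side up on the bed, a few mm off the stop after the plunger sprang back. The bystanders and lamp look undisturbed, and the arm is clear.

```bash
python3 -c "
from h import env
print(env.hand_in())"
```

```text
the job is handed in; nothing more can be done
None
```

The orange plaque was held steadily against the stop for over 3 s, then let go; it lies fly side up on the bed a few millimetres from the stop, the lamp and bystanders look undisturbed in the last picture, and the job is handed in at about 19 s (no verdict was returned).

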